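# Load the kiln shelf between its three posts

## Task

Load the round kiln shelf. Lay the yellow disc flat on it in the very middle of the three posts and stand the blue cup upright, centred, on top of the disc, and fill the three gaps with one piece each, standing upright on the shelf midway between its two posts: the cream vase between the white and red posts, the brown jar between the red and black posts, and the pink cone pack between the black and white posts. Leave the green tumbler where it stands.

Things in the scene. Friction and masses are not known exactly. Their poses are not given: they have to be found in the camera images.
- kiln_shelf: Fixed round pale grey kiln shelf lying on the bench, 380 mm across and 18 mm thick, carrying the three posts. Origin at the centre of its underside (bench height), so its top is 18 mm above it; z up. The centre is also the middle of the three posts.
- post_white: Fixed upright round kiln post, white, 36 mm across and 80 mm tall, standing on the kiln shelf; origin at the centre of its underside (on the shelf top), z up. The three posts stand at the corners of an equal-sided triangle, each 165 mm from the middle of the shelf and 286 mm from the others; which colour stands at which corner varies.
- post_red: Fixed upright round kiln post, brick red, 36 mm across and 80 mm tall, standing on the kiln shelf; origin at the centre of its underside (on the shelf top), z up. The three posts stand at the corners of an equal-sided triangle, each 165 mm from the middle of the shelf and 286 mm from the others; which colour stands at which corner varies.
- post_black: Fixed upright round kiln post, black, 36 mm across and 80 mm tall, standing on the kiln shelf; origin at the centre of its underside (on the shelf top), z up. The three posts stand at the corners of an equal-sided triangle, each 165 mm from the middle of the shelf and 286 mm from the others; which colour stands at which corner varies.
- disc: Flat round ochre-yellow setter disc, 66 mm across and 14 mm thick, lying flat. Loose; origin at the centre of its underside, z up its axis. Can be gripped across its diameter.
- cup: Blue handleless cup, open at the top, 70 mm tall, 62 mm across at the rim and a little narrower at the foot, standing upright. Loose; origin at the centre of its underside, z up its axis. Grip from outside a little above half height.
- vase: Small cream bud vase, 92 mm tall, 48 mm across with straight sides from 22 to 62 mm height, above that a 24 mm neck with a 32 mm lip; foot 38 mm across; standing upright. Loose; origin at the centre of its underside, z up its axis. Grip at about 52 mm height.
- jar: Brown jar with a fixed darker lid and knob, one solid piece, 70 mm tall; body 56 mm across with straight sides from 8 to 48 mm height, lid 60 mm across just above; standing upright. Loose; origin at the centre of its underside, z up its axis. Grip at about 28 mm height.
- cones: Witness cone pack: a pink clay bar 70 mm long (x), 24 mm wide (y) and 18 mm high, with three small slender cones on top in a row along x, 49 mm tall in all. Loose; origin at the centre of the bar's underside, x along the bar, z up. Grip the bar across its width, low down, the cones between the fingers.
- tumbler: Green tumbler (closed top), 80 mm tall, 56 mm across at the top and 44 mm at the foot: a bystander, standing loose among the ware, not to be disturbed. Origin at the centre of its underside, z up.
Mind the look-alikes: they are no part of the job. Several things look just like the disc: the one meant starts farthest to the robot's left.

How it is judged:
At the end, for the whole second after the job is handed in: Disc flat on the shelf within 15 mm of the middle; cup on it within 12 mm of its centre; vase, jar and cone pack on the shelf midway in their gaps (143 mm from their two posts, 247.5 mm from the third, each within 15 mm). All upright within 0.12 rad, at rest, released (horizontal distance between disc and kiln_shelf below 0.015 m and height (world z) of each of disc, vase, jar, cones below 0.024 m and horizontal distance between cup and disc below 0.012 m and height (world z) of cup between 0.027 and 0.038 m and horizontal distance between vase and post_white between 0.1279 and 0.1579 m and horizontal distance between vase and post_red between 0.1279 and 0.1579 m and horizontal distance between vase and post_black between 0.2325 and 0.2625 m and horizontal distance between jar and post_red between 0.1279 and 0.1579 m and horizontal distance between jar and post_black between 0.1279 and 0.1579 m and horizontal distance between jar and post_white between 0.2325 and 0.2625 m and horizontal distance between cones and post_black between 0.1279 and 0.1579 m and horizontal distance between cones and post_white between 0.1279 and 0.1579 m and horizontal distance between cones and post_red between 0.2325 and 0.2625 m and angle between each of disc, cup, vase, jar, cones's own z axis and vertical below 0.12 rad and linear speed of each of disc, cup, vase, jar, cones below 0.02 m/s); the robot touches nothing.
It fails at once if the green tumbler is moved by more than 25 mm or tipped (distance of tumbler from where it was at the start of the episode above 0.025 m or angle between tumbler's own z axis and vertical above 0.3 rad).
It also fails if it takes over 128 s, if anything falls off the work surface, if the arm or the gripper's body presses on something with over 40 N, if the wrist force passes 120 N, or if a joint passes its speed limit or range.

## Robot

A 7-joint arm with a two-finger parallel gripper is mounted at the origin on the work surface. World frame = base frame: x ahead of the robot, y to its left, z up, the work surface at z = 0. Lengths are in m, angles in rad, forces in N, time in s.
With the tool pointing down it reaches from about 0.425 to 0.875 m from the base axis. Payload 4.7 kg.
Tool frame: the origin (TCP) lies midway between the tips of the shut fingers; the grasp point (between the pads) lies 19 mm behind it; z points along the fingers, y is the line along which they close (so a half turn about z gives the same grasp; the last joint's range is limited). The gripper opens to 87 mm and grips with 3 to 60 N. Pads are 19 mm wide; open, the fingers measure 117 mm over their backs; the gripper's body (75 mm by 190 mm) begins 51 mm behind the grasp point.
Start: joints at [-1.151, 0.321, -0.07, 1.45, 0.023, 1.371, -0.057], TCP at [0.257, 0.597, 0.184] pointing down, gripper open.
Joint ranges: [-2.86, 2.86], [-0.3, 2.09], [-1.38, 1.24], [0.06, 2.45], [-1.56, 4.7], [0.09, 2.05], [-2.69, 2.69]. Speed limits (rad/s): [2.57, 2.57, 3.14, 3.14, 3.14, 3.14, 3.14].

## Interface

Orientations are given as a rotation vector (axis times angle).
In Python, from bench import ctrl, get_image, calibration gives the robot as it stands.
- The arm moves only by the tool apply_moves, never from a script. Its arguments are lists of equal length, an entry for each row: "dp": the shift along the tool's x, y, z in m, a list of three; "twist": the turn, a rotation vector about the tool's x, y, z in rad, a list of three; "fingers": the closure, from 0 (fully open) to 1 (shut). In form: {"dp": [[dx, dy, dz], ...], "twist": [[ax, ay, az], ...], "fingers": [fingers, ...]}. A call has 1 to 10 rows; each row shifts and turns the commanded pose from where the row before left it, along the tool's axes as they then stand; what a row does not reach is not made up. A row lasts 1/10 s, in which the tool goes at most 50 mm and 8.59 degrees, less where a joint would pass 70% of its speed; a pose out of reach is approached as far as the arm can. A call is refused whole if a number of a shift passes 0.05 or a number of a turn 0.15, either way. A call with a gripper value outside its range is refused whole. The fingers move at their own pace and stop on an object; "newtons" is the grip in N (left out, the last holds). Time passes only in rows, so rows that do not move let the fingers close. It gives the time, the measured TCP pose, the force, the opening and the grip force at its end, in the units of the state.
- ctrl.get_state(): the state, without advancing time (a new reading comes with each control period).
- get_image(name): name is "scene" or "side" or "wrist"; returns the picture (480x640x3 uint8, red, green, blue); there is no depth.
- calibration(name): a dict with "fx", "fy", "cx", "cy" (pixels), "k1" (the pictures are not rectified: a ray, as slopes to the right and down, at radius r is drawn at 1 + k1 r^2 times it, then the intrinsics apply), "eye" and "attitude" of the camera in the world; the wrist camera has in their place "hand_eye" (4x4, takes a point from camera to tool coordinates, whose origin is the TCP and whose axes are the flange's). Camera axes: x right, y up, looking along -z (the intrinsics and any distortion apply to the point x, -y, -z); pixel columns grow to the right and rows downward; lengths in m; the calibration is good to about 2 mm. A picture is of the moment at which its call begins: read the wrist's pose just before it. calibration takes no time and is no camera call.
- ctrl.close_job(): hands the job in; it is judged then, once.
The state is a dict: "time": time; "joint_positions": joint angles; "qd": joint speeds; "joint_torque": joint torques, N m; "position": TCP position; "tool_rot": TCP orientation; "ft_force": force on the tool from outside, world axes, zero at the start; "torque": the same for the moment, N m; "grip_width": opening from 0.0 (shut) to 1.0 (fully open); "grip_force": force on a finger pad.
Only numpy, scipy, OpenCV 4.12 (cv2) and the standard library are available. Lean on these libraries where they do the work, as an engineer would, in place of code of your own. Each camera call takes 0.05 s, during which the arm holds its last target. There are 200 camera calls.

## Working session

There is one attempt and no reset: what is moved stays moved. The work goes in short steps, Python scripts to look and compute and a tool call to move; the robot and the scene stay as the last step left them, time stands still between calls to the robot, and variables do not carry over. Pictures are saved under pics/ and viewed, at most 14 in all, crops included, and the job is handed in when it is done.

Besides the shell and the picture viewer there is one more tool, called after "Request:" by a JSON object that holds its "op" and its "data". apply_moves: Moves the arm, as the interface text tells. Its arguments: {"type":"object","properties":{"dp":{"type":"array"},"twist":{"type":"array"},"fingers":{"type":"array"},"newtons":{"type":"number"}},"required":["dp","twist","fingers"]}

```bash
mkdir -p pics; ls; python3 - <<'E'
from bench import ctrl,get_image,calibration
import cv2
for n in("scene","side"):
    cv2.imwrite(f"pics/{n}0.png",get_image(n)[:,:,::-1]); print(n,calibration(n))
print(calibration("wrist")); print(ctrl.get_state())
E
```

```text
pics
scene {'fx': 528.5988602268254, 'fy': 528.5988602268254, 'cx': 323.64044546062433, 'cy': 233.49032721661652, 'k1': 0.05123460368731637, 'eye': array([ 1.07748453, -0.63559833,  0.91773288]), 'attitude': array([0.71169784, 0.28120113, 0.67522236])}
side {'fx': 471.65155023457345, 'fy': 471.65155023457345, 'cx': 318.6414940644652, 'cy': 241.06510704127092, 'k1': 0.017781711788427787, 'eye': array([ 0.11894735, -0.75911945,  1.04768275]), 'attitude': array([ 0.67415305, -0.19538304, -0.56444219])}
{'fx': 357.8594232921149, 'fy': 357.8594232921149, 'cx': 317.72914381594995, 'cy': 241.16365247107845, 'k1': -0.07087417237296785, 'hand_eye': array([[-1.88960096e-05,  9.57627214e-01,  2.88010623e-01,
         7.93294412e-02],
       [ 9.99999990e-01, -2.18042057e-05,  1.38107094e-04,
         6.07009395e-04],
       [ 1.38534955e-04,  2.88010623e-01, -9.57627204e-01,
        -2.00753766e-01],
       [ 0.00000000e+00,  0.00000000e+00,  0.00000000e+00,
         1.00000000e+00]])}
{'time': 0.1, 'joint_positions': array([-1.15095587,  0.3217559 , -0.07007139,  1.45156222,  0.02260632,
        1.37075603, -0.05692253]), 'qd': array([-7.85677827e-04, -1.68209463e-03,  4.40112918e-04, -3.70547247e-03,
        9.35373409e-04, -1.73154580e-03,  7.29109677e-05]), 'joint_torque': array([-9.97861971e-04, -4.92576849e+01, -4.06092340e-01, -3.13399279e+01,
       -6.40297076e-02,  3.95085791e-02,  8.31348711e-05]), 'position': array([0.25639478, 0.59669706, 0.18296162]), 'tool_rot': array([-6.32933042e-01, -3.07692656e+00,  2.63512810e-03]), 'ft_force': array([ 0.05063781, -0.16672506,  0.15979584]), 'torque': array([ 0.02494321, -0.03282385, -0.01191027]), 'grip_force': 0.0, 'grip_width': 1.0009394244423269}
```

View pics/scene0.png

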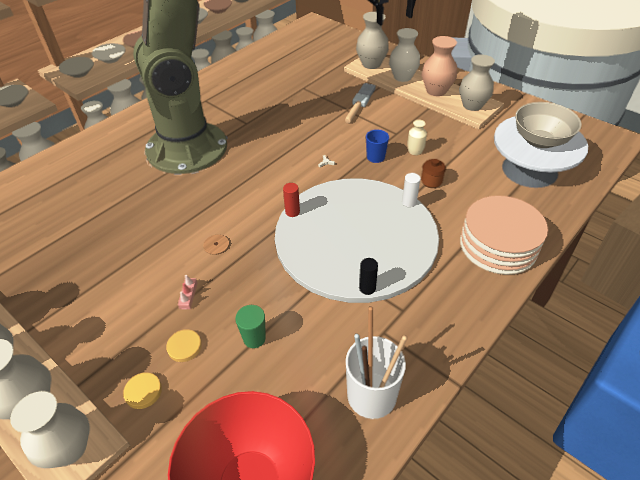

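View pics/side0.png

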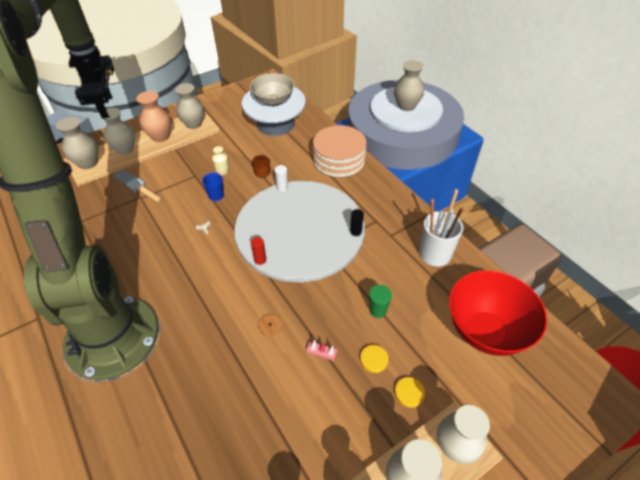

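Candidates for the disc are the two yellow discs. One is at scene (183,345) / side (374,359), the other at scene (142,390) / side (409,391). +y runs up and to the right in the scene view, so the first should be farthest left. I'll triangulate everything to check.

```bash
cat > h.py <<'E'
import numpy as np,cv2
from scipy.spatial.transform import Rotation as R
from bench import ctrl,get_image,calibration
T_FLIP=np.diag([1,-1,-1.])
def cam(n,st=None):
    c=calibration(n)
    if n!="wrist": return c,np.array(c["eye"]),R.from_rotvec(c["attitude"]).as_matrix()
    Rt=R.from_rotvec(st["tool_rot"]).as_matrix();H=c["hand_eye"]
    return c,Rt@H[:3,3]+st["position"],Rt@H[:3,:3]
def ray(n,uv,st=None):
    c,e,A=cam(n,st)
    d=np.array([(uv[0]-c["cx"])/c["fx"],(uv[1]-c["cy"])/c["fy"]]);s=d.copy()
    for _ in range(20): s=d/(1+c["k1"]*(s@s))
    v=A@np.array([s[0],-s[1],-1]);return e,v/np.linalg.norm(v)
def at_z(n,uv,z,st=None):
    e,v=ray(n,uv,st);return e+v*(z-e[2])/v[2]
def proj(n,P,st=None):
    c,e,A=cam(n,st);p=A.T@(np.asarray(P)-e);s=np.array([p[0],-p[1]])/-p[2];s=s*(1+c["k1"]*(s@s))
    return np.array([c["cx"]+c["fx"]*s[0],c["cy"]+c["fy"]*s[1]])
E
python3 - <<'E'
from h import *
np.set_printoptions(precision=4,suppress=True)
O={"disc":((183,343),(374,358),.012),"disc2":((142,388),(409,390),.012),"cup":((377,146),(214,187),.035),"vase":((417,138),(220,161),.046),"jar":((433,173),(262,166),.035),"cones":((187,292),(321,349),.015),"tumbler":((251,327),(380,301),.04),
"white":((411,190),(281,178),.058),"red":((292,200),(258,250),.058),"black":((369,276),(357,223),.058),"shelf":((357,236),(300,229),.018)}
for k,(a,b,z) in O.items():
    p=at_z("scene",a,z);q=at_z("side",b,z);print(k,p[:2],q[:2])
E
```

```text
disc [ 0.496  -0.4073] [ 0.497  -0.4111]
disc2 [ 0.5137 -0.5154] [ 0.5148 -0.516 ]
cup [0.4276 0.3114] [0.4282 0.3055]
vase [0.4972 0.3956] [0.4931 0.3925]
jar [0.603  0.3136] [0.5985 0.3076]
cones [ 0.4061 -0.3242] [ 0.405  -0.3235]
tumbler [ 0.5868 -0.3063] [ 0.5939 -0.3071]
white [0.6094 0.203 ] [0.609  0.2025]
red [ 0.4148 -0.006 ] [ 0.4136 -0.0063]
black [ 0.693  -0.0695] [ 0.692  -0.0764]
shelf [0.5822 0.0322] [0.5643 0.0246]
```

The scene view shows posts red (292,200), white (411,190) and black (369,276). The disc to take is at y≈-0.41; its look-alike is at y≈-0.515. First I'll align the tool so that tool x = world y and tool y = world x.

Request:
{"op": "apply_moves", "data": {"dp": [[0, 0, -0.01], [0, 0, -0.01], [0, 0, -0.01], [0, 0, -0.01], [0, 0, -0.01], [0, 0, -0.01], [0, 0, -0.01], [0, 0, -0.01], [0, 0, 0], [0, 0, 0]], "twist": [[0, 0, 0.145], [0, 0, 0.145], [0, 0, 0.145], [0, 0, 0.145], [0, 0, 0.145], [0, 0, 0.145], [0, 0, 0.145], [0, 0, 0.149], [0, 0, 0], [0, 0, 0]], "fingers": [0, 0, 0, 0, 0, 0, 0, 0, 0, 0]}}

```text
time: 1.1
position: [0.2564, 0.5971, 0.2634]
tool_rot: [2.216, 2.226, -0.001]
ft_force: [0.0, 0.2, -0.4]
grip_width: 0.996
grip_force: 0.0
```

Request:
{"op": "apply_moves", "data": {"dp": [[-0.03, 0.035, 0], [-0.03, 0.035, 0], [-0.03, 0.035, 0], [-0.03, 0.035, 0], [-0.03, 0.035, 0], [-0.03, 0.035, 0], [-0.03, 0.035, 0], [-0.03, 0.0, 0], [0, 0, 0], [0, 0, 0]], "twist": [[0, 0, 0], [0, 0, 0], [0, 0, 0], [0, 0, 0], [0, 0, 0], [0, 0, 0], [0, 0, 0], [0, 0, 0], [0, 0, 0], [0, 0, 0]], "fingers": [0, 0, 0, 0, 0, 0, 0, 0, 0, 0]}}

```text
time: 2.1
position: [0.5017, 0.3569, 0.2634]
tool_rot: [-2.219, -2.223, 0.001]
ft_force: [-0.4, 0.6, -0.5]
grip_width: 1.0
grip_force: 0.0
```

```bash
cat >> h.py <<'E'
def snap(name):
    import json
    st=ctrl.get_state();im=get_image("wrist");cv2.imwrite(f"pics/{name}.png",im[:,:,::-1])
    json.dump({k:np.array(st[k]).tolist() for k in("position","tool_rot")},open(f"pics/{name}.json","w"))
    print(st["time"],st["position"].round(4),st["tool_rot"].round(4),st["joint_positions"].round(2))
def load(name):
    import json;return json.load(open(f"pics/{name}.json"))
E
python3 -c "
from h import *
snap('w1')"
```

```text
2.1 [0.5017 0.3569 0.2634] [-2.2190e+00 -2.2227e+00  1.0000e-03] [-0.88  0.22  0.27  1.42 -0.06  1.5  -0.61]
```

View pics/w1.png

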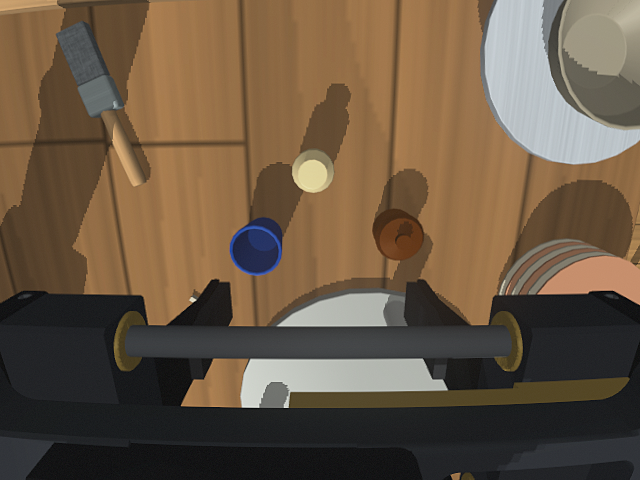

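The wrist view shows the cup rim at (257,246), the vase lip at (313,171) and the jar knob at (404,231). I'll compute positions, including the cones' orientation, and refine the posts from the fixed-camera views.

```bash
python3 - <<'E'
from h import *
np.set_printoptions(precision=4,suppress=True)
st=load("w1")
for k,uv,z in (("cup",(257,247),.07),("vase",(313,171),.092),("jar",(404,231),.069)): print(k,at_z("wrist",uv,z,st))
from scipy.optimize import least_squares
P={"w":(.6092,.2028),"r":(.4142,-.0062),"b":(.6925,-.073)}
a=[np.array(P[k]) for k in "wrb"]
def f(v): return np.concatenate([v[:2]+.165*np.array([np.cos(v[2]+s*i),np.sin(v[2]+s*i)])-a[i] for i in range(3)])
for s in(2*np.pi/3,):
    r=least_squares(f,[.57,.04,1.3]);print(r.x,r.fun);C=r.x[:2]
    for n,i in(("vase",2),("jar",0),("cones",1)): print(n,C-.0825*np.array([np.cos(r.x[2]+s*i),np.sin(r.x[2]+s*i)]))
for c,A in(("scene",((185,305),(190,284))),("side",((308,346),(335,353)))):
    p,q=[at_z(c,u,.009) for u in A];print(c,(p+q)/2,np.degrees(np.arctan2(*(q-p)[1::-1])),np.linalg.norm(q-p))
im=get_image("side");sc=get_image("scene")
x=cv2.resize(im[330:420,290:440],None,fx=5,fy=5,interpolation=cv2.INTER_CUBIC)
y=cv2.resize(sc[265:415,110:215],(525-0,750),interpolation=cv2.INTER_CUBIC)[:450] if 0 else cv2.resize(sc[265:385,150:280],None,fx=4,fy=4,interpolation=cv2.INTER_CUBIC)
cv2.imwrite("pics/c1.png",y[:,:,::-1]);
E
```

```text
cup [0.4314 0.311  0.07  ]
vase [0.4968 0.4001 0.092 ]
jar [0.6007 0.3303 0.069 ]
[0.572  0.0412 1.3398] [ 0.0005 -0.001  -0.0002 -0.0002 -0.0003  0.0012]
vase [0.5119 0.0977]
jar [ 0.5531 -0.0391]
cones [0.651 0.065]
scene [ 0.4073 -0.3253  0.009 ] 130.12309471902378 0.05494210920933898
side [ 0.4068 -0.3226  0.009 ] -49.540147565190416 0.06734943390330085
```

View pics/c1.png

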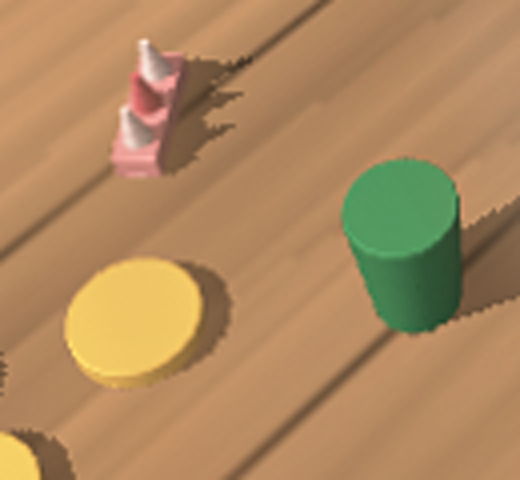

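The crop confirms the choice: the full yellow disc, centred at about (183,344), is the one nearer the cones and tumbler, and the look-alike is at the lower left. I'll move above it.

Request:
{"op": "apply_moves", "data": {"dp": [[-0.045, 0, 0], [-0.045, 0, 0], [-0.045, 0, 0], [-0.045, 0, 0], [-0.045, 0, 0], [-0.045, 0, 0], [-0.045, 0, 0], [-0.045, 0, 0], [-0.045, 0, 0], [-0.045, 0, 0]], "twist": [[0, 0, 0], [0, 0, 0], [0, 0, 0], [0, 0, 0], [0, 0, 0], [0, 0, 0], [0, 0, 0], [0, 0, 0], [0, 0, 0], [0, 0, 0]], "fingers": [0, 0, 0, 0, 0, 0, 0, 0, 0, 0]}}

```text
time: 3.25
position: [0.5025, -0.0928, 0.2642]
tool_rot: [2.216, 2.226, 0.001]
ft_force: [1.6, 0.2, -0.1]
grip_width: 1.002
grip_force: 0.0
```

Request:
{"op": "apply_moves", "data": {"dp": [[-0.045, 0, 0], [-0.045, 0, 0], [-0.045, 0, 0], [-0.045, 0, 0], [-0.045, 0, 0], [-0.045, 0, 0], [-0.045, 0, 0], [0, 0, 0], [0, 0, 0]], "twist": [[0, 0, 0], [0, 0, 0], [0, 0, 0], [0, 0, 0], [0, 0, 0], [0, 0, 0], [0, 0, 0], [0, 0, 0], [0, 0, 0]], "fingers": [0, 0, 0, 0, 0, 0, 0, 0, 0]}}

```text
time: 4.15
position: [0.5027, -0.4077, 0.263]
tool_rot: [-2.22, -2.221, 0.002]
ft_force: [1.3, 0.1, 0.6]
grip_width: 1.002
grip_force: 0.0
```

```bash
python3 -c "
from h import *
snap('w2')"
```

```text
4.15 [ 0.5027 -0.4077  0.263 ] [-2.2197e+00 -2.2212e+00  1.6000e-03] [ 0.    0.38  0.87  1.36 -0.29  1.54  0.85]
```

View pics/w2.png

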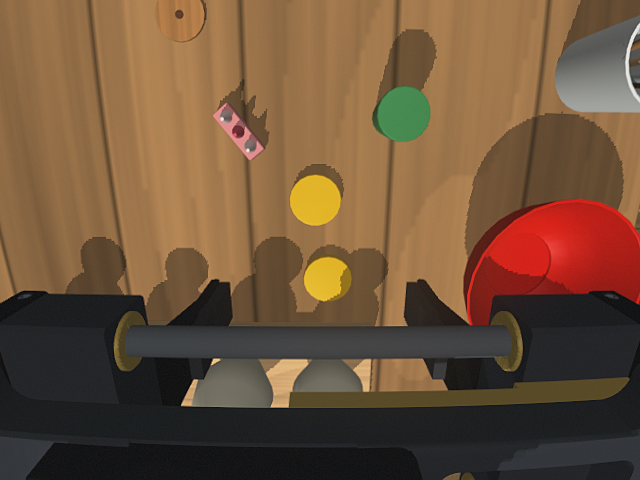

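The wrist view shows the disc at (315.5,200.5), the cones bar from (219,109) to (257,156), and the tumbler at (404,114).

```bash
python3 - <<'E'
from h import *
np.set_printoptions(precision=4,suppress=True)
st=load("w2")
print("disc",at_z("wrist",(315.5,200.5),.014,st))
a,b=at_z("wrist",(218.5,109.5),.018,st),at_z("wrist",(256.5,155.5),.018,st)
print("cones",(a+b)/2,np.degrees(np.arctan2(*(b-a)[1::-1])),np.linalg.norm(a-b))
E
```

```text
disc [ 0.4997 -0.4091  0.014 ]
cones [ 0.4061 -0.3257  0.018 ] -51.40052583264583 0.06924478867640205
```

Request:
{"op": "apply_moves", "data": {"dp": [[-0.002, -0.0045, 0.04], [0, 0, 0.04], [0, 0, 0.04], [0, 0, 0.04], [0, 0, 0.04], [0, 0, 0.03], [0, 0, 0.02], [0, 0, 0.009], [0, 0, 0], [0, 0, 0]], "twist": [[0, 0, 0], [0, 0, 0], [0, 0, 0], [0, 0, 0], [0, 0, 0], [0, 0, 0], [0, 0, 0], [0, 0, 0], [0, 0, 0], [0, 0, 0]], "fingers": [0, 0, 0, 0, 0, 0, 0, 0, 0, 0.4], "newtons": 20}}

```text
time: 5.2
position: [0.4997, -0.409, 0.0063]
tool_rot: [2.217, 2.223, 0.002]
ft_force: [-0.2, 0.3, -0.7]
grip_width: 0.962
grip_force: 0.0
```

Request:
{"op": "apply_moves", "data": {"dp": [[0, 0, 0], [0, 0, 0], [0, 0, 0], [0, 0, 0], [0, 0, 0]], "twist": [[0, 0, 0], [0, 0, 0], [0, 0, 0], [0, 0, 0], [0, 0, 0]], "fingers": [0.5, 0.5, 0.5, 0.5, 0.5]}}

```text
time: 5.7
position: [0.4981, -0.4096, 0.0051]
tool_rot: [2.22, 2.222, 0.0]
ft_force: [-0.7, -0.2, -0.5]
grip_width: 0.55
grip_force: 0.0
```

The fingers closed past 66 mm with no grip force, so I'll look.

```bash
python3 -c "
from h import *
snap('w3')
a=cv2.imread('pics/w3.png')
b=get_image('side')[260:430,260:480,::-1];b=cv2.resize(b,None,fx=2.7,fy=2.7)
c=np.zeros((480,800,3),np.uint8);c[:240,:320]=cv2.resize(a,(320,240));c[:459,206+0:800]=b[:459,:594] if 0 else c[:459,206:800]
s=get_image('scene')[300:420,110:280,::-1];s=cv2.resize(s,(480,339));c[:339,320:800]=s
b=cv2.resize(b,(310,240));c[240:480,:310]=b
cv2.imwrite('pics/m3.png',c)"
```

```text
5.7 [ 0.4981 -0.4096  0.0051] [2.2204e+00 2.2223e+00 3.0000e-04] [ 0.06  0.55  0.77  1.68 -0.43  1.09  0.96]
```

View pics/m3.png

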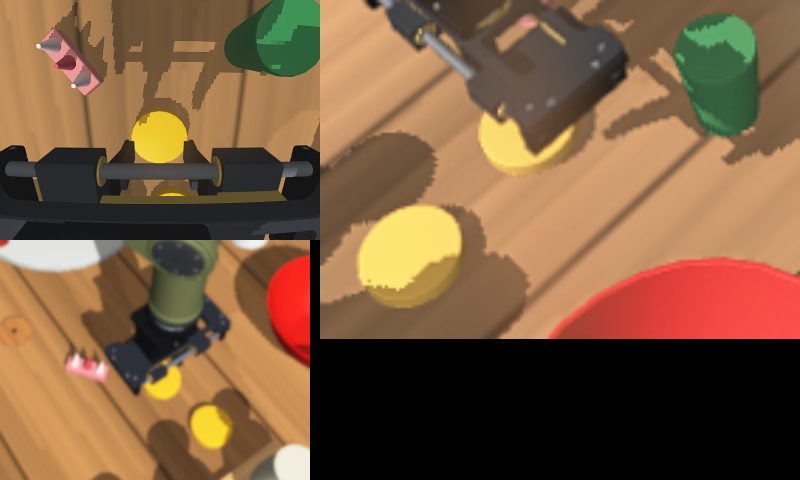

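```bash
python3 - <<'E'
from h import *
st=load("w3");im=cv2.imread("pics/w3.png")
print(proj("wrist",st["position"],st))
m=cv2.inRange(cv2.cvtColor(im,cv2.COLOR_BGR2HSV),(20,120,120),(33,255,255));m[:200]=0;m[345:]=0
n,l,s,c=cv2.connectedComponentsWithStats(m);print(s[1:][s[1:,4]>500],c[1:][s[1:,4]>500])
x=s[1:][s[1:,4]>500][0];print(at_z("wrist",(x[0]+x[2]/2,x[1]),.014,st),at_z("wrist",(x[0],x[1]+50),.014,st),at_z("wrist",(x[0]+x[2],x[1]+50),.014,st),ctrl.get_state()["grip_width"])
E
```

```text
[317.52726208 272.06368245]
[[ 262  217  113  110 9330]] [[318.16956056 272.04448017]]
[ 0.49864284 -0.37366607  0.014     ] [ 0.46629175 -0.40300452  0.014     ] [ 0.53108823 -0.40296183  0.014     ] 0.5141538164673246
```

Request:
{"op": "apply_moves", "data": {"dp": [[0, 0, 0], [0, 0, 0], [0, 0, 0], [0, 0, 0], [0, 0, 0]], "twist": [[0, 0, 0], [0, 0, 0], [0, 0, 0], [0, 0, 0], [0, 0, 0]], "fingers": [0.6, 0.6, 0.6, 0.6, 0.6]}}

```text
time: 6.35
position: [0.4982, -0.4095, 0.0049]
tool_rot: [-2.22, -2.223, -0.0]
ft_force: [-0.4, -0.1, -0.1]
grip_width: 0.399
grip_force: 0.0
```

```bash
python3 - <<'E'
from h import *
snap("w4");im=cv2.imread("pics/w4.png");cv2.imwrite("pics/w4c.png",cv2.resize(im[150:400,170:470],None,fx=2.4,fy=2.4))
E
```

```text
6.35 [ 0.4982 -0.4095  0.0049] [-2.2202e+00 -2.2226e+00 -1.0000e-04] [ 0.06  0.55  0.77  1.68 -0.43  1.09  0.96]
```

View pics/w4c.png

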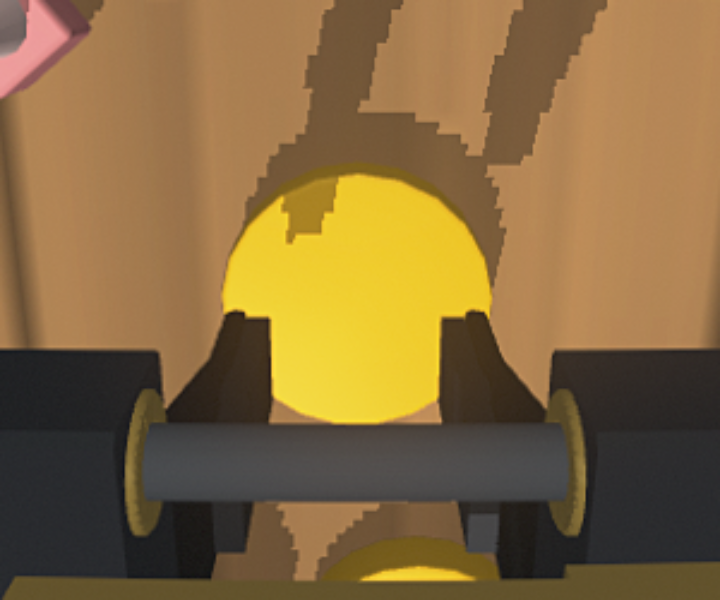

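The fingers have closed over the top of the disc: the tips retract when open because the linkage swings on an arc. I'll open them and descend gently to find table contact.

Request:
{"op": "apply_moves", "data": {"dp": [[0, 0.0005, -0.003], [0.001, 0, 0], [0, 0, 0], [0, 0, 0], [0, 0, 0], [0, 0, 0], [0, 0, 0]], "twist": [[0, 0, 0], [0, 0, 0], [0, 0, 0], [0, 0, 0], [0, 0, 0], [0, 0, 0], [0, 0, 0]], "fingers": [0.15, 0.15, 0.15, 0.15, 0.15, 0.15, 0.15]}}

```text
time: 7.1
position: [0.4986, -0.4085, 0.0079]
tool_rot: [-2.22, -2.222, -0.0]
ft_force: [0.3, 0.9, 0.2]
grip_width: 0.838
grip_force: 0.0
```

Request:
{"op": "apply_moves", "data": {"dp": [[0, 0, 0.005], [0, 0, 0.003], [0, 0, 0]], "twist": [[0, 0, 0], [0, 0, 0], [0, 0, 0]], "fingers": [0.15, 0.15, 0.15]}}

```text
time: 7.4
position: [0.4982, -0.408, -0.0009]
tool_rot: [-2.219, -2.222, 0.0]
ft_force: [-0.7, 0.4, 0.8]
grip_width: 0.85
grip_force: 0.0
```

Request:
{"op": "apply_moves", "data": {"dp": [[0, 0, 0.002], [0, 0, 0]], "twist": [[0, 0, 0], [0, 0, 0]], "fingers": [0.15, 0.15]}}

```text
time: 7.6
position: [0.4985, -0.4084, -0.0023]
tool_rot: [-2.22, -2.222, 0.0]
ft_force: [0.4, -0.8, -0.3]
grip_width: 0.846
grip_force: 0.0
```

Request:
{"op": "apply_moves", "data": {"dp": [[0, 0, 0.002], [0, 0, 0]], "twist": [[0, 0, 0], [0, 0, 0]], "fingers": [0.15, 0.15]}}

```text
time: 7.8
position: [0.4985, -0.4084, -0.0043]
tool_rot: [-2.22, -2.222, -0.0]
ft_force: [0.4, -0.3, -0.8]
grip_width: 0.851
grip_force: 0.0
```

Still no contact, so I'll continue in small steps.

Request:
{"op": "apply_moves", "data": {"dp": [[0, 0, 0.002], [0, 0, 0]], "twist": [[0, 0, 0], [0, 0, 0]], "fingers": [0.15, 0.15]}}

```text
time: 8.0
position: [0.4985, -0.4084, -0.0063]
tool_rot: [-2.22, -2.222, -0.0]
ft_force: [-0.1, -0.5, -0.3]
grip_width: 0.846
grip_force: 0.0
```

Request:
{"op": "apply_moves", "data": {"dp": [[0, 0, 0.002], [0, 0, 0]], "twist": [[0, 0, 0], [0, 0, 0]], "fingers": [0.15, 0.15]}}

```text
time: 8.2
position: [0.4985, -0.4083, -0.0083]
tool_rot: [-2.22, -2.222, -0.0]
ft_force: [-1.2, 0.5, 0.5]
grip_width: 0.848
grip_force: 0.0
```

Request:
{"op": "apply_moves", "data": {"dp": [[0, 0, 0], [0, 0, 0], [0, 0, 0], [0, 0, 0]], "twist": [[0, 0, 0], [0, 0, 0], [0, 0, 0], [0, 0, 0]], "fingers": [0.4, 0.4, 0.4, 0.4]}}

```text
time: 8.6
position: [0.4987, -0.4085, -0.008]
tool_rot: [2.22, 2.223, 0.0]
ft_force: [-0.2, 0.3, -0.6]
grip_width: 0.623
grip_force: 0.0
```

Request:
{"op": "apply_moves", "data": {"dp": [[0, 0, 0.003], [0, 0, 0]], "twist": [[0, 0, 0], [0, 0, 0]], "fingers": [0.4, 0.4]}}

```text
time: 8.8
position: [0.4984, -0.4083, -0.0115]
tool_rot: [-2.22, -2.222, 0.0]
ft_force: [-0.5, -0.2, 0.1]
grip_width: 0.605
grip_force: 0.0
```

```bash
python3 - <<'E'
from h import *
snap("w5");im=cv2.imread("pics/w5.png");a=cv2.resize(im[150:400,190:450],None,fx=1.5,fy=1.5)
s=get_image("scene")[290:390,140:250,::-1];s=cv2.resize(s,(410,375),interpolation=cv2.INTER_CUBIC)
cv2.imwrite("pics/w5c.png",np.hstack([a,s]));print(ctrl.get_state()["ft_force"],ctrl.get_state()["grip_width"])
E
```

```text
8.8 [ 0.4984 -0.4083 -0.0115] [-2.2198e+00 -2.2221e+00  1.0000e-04] [ 0.06  0.57  0.76  1.69 -0.44  1.06  0.97]
[0.14582532 0.42009561 0.93282407] 0.602403896615069
```

View pics/w5c.png

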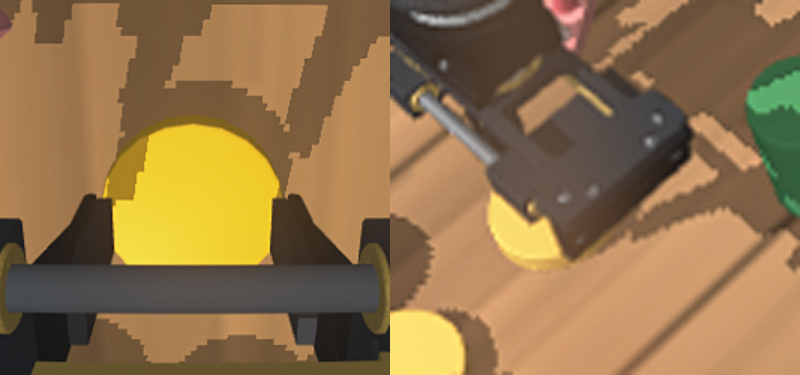

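Still above the disc with no contact. I'll open and keep descending.

Request:
{"op": "apply_moves", "data": {"dp": [[0, 0, 0], [0, 0, 0], [0, 0, 0], [0, 0, 0.004], [0, 0, 0]], "twist": [[0, 0, 0], [0, 0, 0], [0, 0, 0], [0, 0, 0], [0, 0, 0]], "fingers": [0.1, 0.1, 0.1, 0.1, 0.1]}}

```text
time: 9.4
position: [0.4983, -0.4082, -0.0157]
tool_rot: [-2.22, -2.222, 0.0]
ft_force: [-0.3, 0.4, -0.2]
grip_width: 0.884
grip_force: 0.0
```

Request:
{"op": "apply_moves", "data": {"dp": [[0, 0, 0.003], [0, 0, 0]], "twist": [[0, 0, 0], [0, 0, 0]], "fingers": [0.1, 0.1]}}

```text
time: 9.6
position: [0.4984, -0.4082, -0.0186]
tool_rot: [-2.22, -2.222, 0.0]
ft_force: [-0.3, 0.0, -0.4]
grip_width: 0.896
grip_force: 0.0
```

Request:
{"op": "apply_moves", "data": {"dp": [[0, 0, 0], [0, 0, 0], [0, 0, 0], [0, 0, 0]], "twist": [[0, 0, 0], [0, 0, 0], [0, 0, 0], [0, 0, 0]], "fingers": [0.35, 0.35, 0.35, 0.35]}}

```text
time: 10.0
position: [0.4987, -0.4086, -0.018]
tool_rot: [2.22, 2.222, 0.0]
ft_force: [0.5, -0.2, 0.3]
grip_width: 0.67
grip_force: 0.0
```

Request:
{"op": "apply_moves", "data": {"dp": [[0, 0, 0.003], [0, 0, 0]], "twist": [[0, 0, 0], [0, 0, 0]], "fingers": [0.4, 0.4]}}

```text
time: 10.2
position: [0.4984, -0.4082, -0.0215]
tool_rot: [-2.22, -2.222, -0.0]
ft_force: [-0.1, 0.8, -0.5]
grip_width: 0.611
grip_force: 0.0
```

Request:
{"op": "apply_moves", "data": {"dp": [[0, 0, 0.002], [0, 0, 0]], "twist": [[0, 0, 0], [0, 0, 0]], "fingers": [0.4, 0.4]}}

```text
time: 10.4
position: [0.4985, -0.4083, -0.0234]
tool_rot: [-2.22, -2.222, -0.0]
ft_force: [-0.0, 0.7, 0.6]
grip_width: 0.602
grip_force: 0.0
```

```bash
python3 - <<'E'
from h import *
snap("w6");s=ctrl.get_state();print(s["ft_force"],s["grip_width"])
im=cv2.imread("pics/w6.png");a=cv2.resize(im[150:400,190:450],None,fx=1.5,fy=1.5)
s=get_image("side")[310:410,330:440,::-1];s=cv2.resize(s,(410,375),interpolation=cv2.INTER_CUBIC)
cv2.imwrite("pics/w6c.png",np.hstack([a,s]))
E
```

```text
10.4 [ 0.4985 -0.4083 -0.0234] [-2.2199e+00 -2.2222e+00 -1.0000e-04] [ 0.07  0.59  0.75  1.7  -0.46  1.04  0.98]
[ 0.46313815 -0.29909462 -0.66556666] 0.5964636054972954
```

View pics/w6c.png

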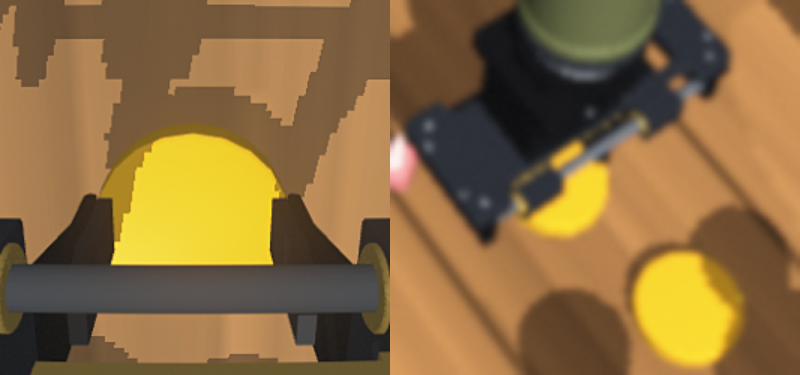

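Request:
{"op": "apply_moves", "data": {"dp": [[0, 0, 0.003], [0, 0, 0]], "twist": [[0, 0, 0], [0, 0, 0]], "fingers": [0.4, 0.4]}}

```text
time: 10.7
position: [0.499, -0.4088, -0.0241]
tool_rot: [2.22, 2.222, 0.002]
ft_force: [-1.9, 3.2, 10.7]
grip_width: 0.605
grip_force: 5.6
```

Request:
{"op": "apply_moves", "data": {"dp": [[0, 0, 0.002], [0, 0, 0]], "twist": [[0, 0, 0], [0, 0, 0]], "fingers": [0.4, 0.4]}}

```text
time: 10.9
position: [0.499, -0.4088, -0.0242]
tool_rot: [-2.22, -2.222, -0.004]
ft_force: [-6.0, 6.0, 22.9]
grip_width: 0.599
grip_force: 11.5
```

Request:
{"op": "apply_moves", "data": {"dp": [[0, 0, 0.002], [0, 0, 0]], "twist": [[0, 0, 0], [0, 0, 0]], "fingers": [0.4, 0.4]}}

```text
time: 11.1
position: [0.4991, -0.4088, -0.0243]
tool_rot: [-2.22, -2.222, -0.005]
ft_force: [-8.9, 9.7, 34.2]
grip_width: 0.597
grip_force: 17.3
```

The tips touch the disc top (14 mm) at TCP z=-0.024, so the effective tip is about 38 mm above the reported TCP at this opening. I'll back off, open, go lower and grip.

Request:
{"op": "apply_moves", "data": {"dp": [[0, 0, -0.012], [0, 0, 0], [0, 0, 0], [0, 0, 0], [0, 0, 0.006], [0, 0, 0.006], [0, 0, 0.004], [0, 0, 0]], "twist": [[0, 0, 0], [0, 0, 0], [0, 0, 0], [0, 0, 0], [0, 0, 0], [0, 0, 0], [0, 0, 0], [0, 0, 0]], "fingers": [0.4, 0.08, 0.08, 0.08, 0.08, 0.08, 0.08, 0.08]}}

```text
time: 11.9
position: [0.4979, -0.4079, -0.0354]
tool_rot: [-2.219, -2.221, 0.001]
ft_force: [0.2, -0.2, -0.6]
grip_width: 0.918
grip_force: 0.0
```

Request:
{"op": "apply_moves", "data": {"dp": [[0, 0, 0], [0, 0, 0], [0, 0, 0], [0, 0, 0], [0, 0, 0]], "twist": [[0, 0, 0], [0, 0, 0], [0, 0, 0], [0, 0, 0], [0, 0, 0]], "fingers": [0.4, 0.4, 0.4, 0.4, 0.4]}}

```text
time: 12.4
position: [0.4988, -0.4087, -0.0338]
tool_rot: [2.22, 2.222, 0.0]
ft_force: [0.5, -0.2, 0.5]
grip_width: 0.75
grip_force: 20.0
```

Gripped at 65 mm with 20 N. I'll lift and carry the disc to the middle.

Request:
{"op": "apply_moves", "data": {"dp": [[0, 0, -0.03], [0, 0, -0.04], [0, 0, -0.04], [0.02, 0.003, -0.04], [0.04, 0.006, 0], [0.045, 0.0075, 0], [0.045, 0.0075, 0], [0.045, 0.0075, 0], [0.045, 0.0075, 0], [0.045, 0.0075, 0]], "twist": [[0, 0, 0], [0, 0, 0], [0, 0, 0], [0, 0, 0], [0, 0, 0], [0, 0, 0], [0, 0, 0], [0, 0, 0], [0, 0, 0], [0, 0, 0]], "fingers": [0.4, 0.4, 0.4, 0.4, 0.4, 0.4, 0.4, 0.4, 0.4, 0.4]}}

```text
time: 13.4
position: [0.5447, -0.1215, 0.1161]
tool_rot: [-2.22, -2.222, -0.001]
ft_force: [1.5, -0.1, -0.9]
grip_width: 0.753
grip_force: 20.0
```

Request:
{"op": "apply_moves", "data": {"dp": [[0.045, 0.0075, 0], [0.045, 0.0075, 0], [0.045, 0.0075, 0], [0.03, 0.005, 0], [0, 0, 0.04], [0, 0, 0], [0, 0, 0]], "twist": [[0, 0, 0], [0, 0, 0], [0, 0, 0], [0, 0, 0], [0, 0, 0], [0, 0, 0], [0, 0, 0]], "fingers": [0.4, 0.4, 0.4, 0.4, 0.4, 0.4, 0.4]}}

```text
time: 14.1
position: [0.5713, 0.0405, 0.0757]
tool_rot: [-2.221, -2.221, 0.003]
ft_force: [0.5, -1.4, -0.8]
grip_width: 0.75
grip_force: 20.0
```

Request:
{"op": "apply_moves", "data": {"dp": [[0.0005, 0.0005, 0.04], [0, 0, 0.03], [0, 0, 0.01], [0, 0, 0.005], [0, 0, 0.004], [0, 0, 0]], "twist": [[0, 0, 0], [0, 0, 0], [0, 0, 0], [0, 0, 0], [0, 0, 0], [0, 0, 0]], "fingers": [0.4, 0.4, 0.4, 0.4, 0.4, 0.4]}}

```text
time: 14.7
position: [0.5738, 0.0419, -0.0118]
tool_rot: [2.22, 2.221, 0.003]
ft_force: [0.5, 0.4, -1.1]
grip_width: 0.75
grip_force: 20.0
```

Request:
{"op": "apply_moves", "data": {"dp": [[0, 0, 0.001], [0, 0, 0]], "twist": [[0, 0, 0], [0, 0, 0]], "fingers": [0.4, 0.4]}}

```text
time: 14.9
position: [0.5734, 0.0422, -0.0132]
tool_rot: [2.22, 2.222, 0.002]
ft_force: [0.8, -0.7, 0.4]
grip_width: 0.75
grip_force: 20.0
```

Request:
{"op": "apply_moves", "data": {"dp": [[-0.001, -0.001, 0.001], [0, 0, 0.001], [0, 0, 0.001], [0, 0, 0]], "twist": [[0, 0, 0], [0, 0, 0], [0, 0, 0], [0, 0, 0]], "fingers": [0.4, 0.4, 0.4, 0.4]}}

```text
time: 15.3
position: [0.5717, 0.041, -0.0159]
tool_rot: [-2.22, -2.222, -0.0]
ft_force: [-4.3, 0.7, 7.6]
grip_width: 0.752
grip_force: 20.0
```

Request:
{"op": "apply_moves", "data": {"dp": [[0, 0, 0], [0, 0, 0], [0, 0, 0], [0, 0, -0.02], [0, 0, -0.04], [0, 0, -0.04], [0, 0, -0.04], [0.02, -0.01, -0.04], [0.03, -0.015, -0.04], [0.03, -0.015, -0.03]], "twist": [[0, 0, 0], [0, 0, 0], [0, 0, 0], [0, 0, 0], [0, 0, 0], [0, 0, 0], [0, 0, 0], [0, 0, 0], [0, 0, 0], [0, 0, 0]], "fingers": [0.1, 0, 0, 0, 0, 0, 0, 0, 0, 0]}}

```text
time: 16.3
position: [0.5325, 0.1199, 0.2338]
tool_rot: [2.222, 2.22, 0.004]
ft_force: [0.4, 1.3, 0.3]
grip_width: 0.997
grip_force: 0.0
```

Request:
{"op": "apply_moves", "data": {"dp": [[0.035, -0.015, 0], [0.035, -0.015, 0], [0.035, -0.015, 0], [0.03, -0.01, 0], [0, 0, 0], [0, 0, 0]], "twist": [[0, 0, 0], [0, 0, 0], [0, 0, 0], [0, 0, 0], [0, 0, 0], [0, 0, 0]], "fingers": [0, 0, 0, 0, 0, 0]}}

```text
time: 16.9
position: [0.4768, 0.255, 0.2309]
tool_rot: [2.218, 2.224, -0.001]
ft_force: [0.2, -0.4, 0.1]
grip_width: 0.997
grip_force: 0.0
```

```bash
python3 -c "
from h import *
snap('w7')"
```

```text
16.9 [0.4768 0.255  0.2309] [ 2.218e+00  2.224e+00 -1.100e-03] [-1.04  0.06  0.52  1.67 -0.03  1.42 -0.51]
```

View pics/w7.png

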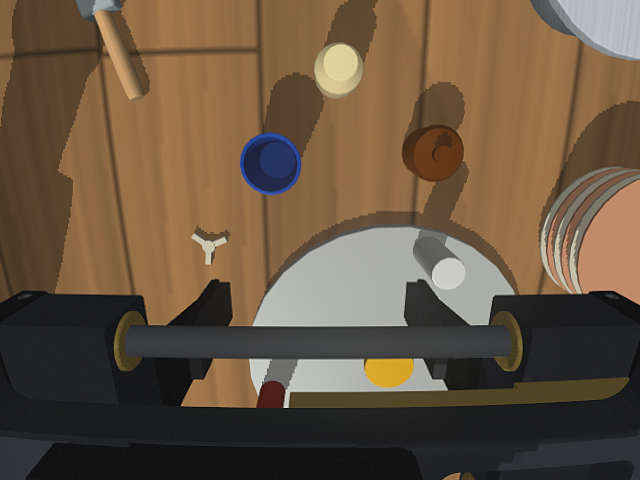

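The cup rim is centred at (270.5,164), the vase lip at (340,62), the jar lid at (435,152), the white post top at (449,272), and the disc lies on the shelf.

```bash
python3 - <<'E'
from h import *
np.set_printoptions(precision=4,suppress=True)
st=load("w7")
for k,uv,z in (("cup",(270.5,164),.07),("vase",(340,62),.092),("jarlid",(435,152),.055),("knob",(441,152),.068),("white",(449,272),.098)): print(k,at_z("wrist",uv,z,st))
E
```

```text
cup [0.4298 0.3059 0.07  ]
vase [0.4961 0.3963 0.092 ]
jarlid [0.5981 0.3179 0.055 ]
knob [0.6    0.3186 0.068 ]
white [0.6098 0.2021 0.098 ]
```

Request:
{"op": "apply_moves", "data": {"dp": [[0.03, -0.027, 0.02], [0.023, -0.0203, 0.04], [0, 0, 0.045], [0, 0, 0.045], [0, 0, 0.045], [0, 0, 0.03], [0, 0, 0.02], [0, 0, 0.003], [0, 0, 0], [0, 0, 0]], "twist": [[0, 0, 0], [0, 0, 0], [0, 0, 0], [0, 0, 0], [0, 0, 0], [0, 0, 0], [0, 0, 0], [0, 0, 0], [0, 0, 0], [0, 0, 0]], "fingers": [0, 0, 0, 0, 0, 0, 0, 0, 0, 0]}}

```text
time: 17.95
position: [0.4315, 0.3077, -0.0149]
tool_rot: [2.221, 2.221, 0.004]
ft_force: [0.7, -0.3, 0.3]
grip_width: 0.998
grip_force: 0.0
```

Request:
{"op": "apply_moves", "data": {"dp": [[0, 0, 0], [0, 0, 0], [0, 0, 0], [0, 0, 0], [0, 0, 0], [0, 0, 0]], "twist": [[0, 0, 0], [0, 0, 0], [0, 0, 0], [0, 0, 0], [0, 0, 0], [0, 0, 0]], "fingers": [0.5, 0.5, 0.5, 0.5, 0.5, 0.5], "newtons": 15}}

```text
time: 18.55
position: [0.4298, 0.3077, -0.0162]
tool_rot: [-2.22, -2.223, -0.0]
ft_force: [-0.7, 0.1, 2.7]
grip_width: 0.685
grip_force: 15.0
```

Request:
{"op": "apply_moves", "data": {"dp": [[0, 0, -0.03], [0, 0, -0.04], [0, 0, -0.04], [-0.02, 0.0105, -0.03], [-0.038, 0.02, 0], [-0.038, 0.02, 0], [-0.038, 0.02, 0], [-0.038, 0.02, 0], [-0.038, 0.02, 0], [-0.038, 0.02, 0]], "twist": [[0, 0, 0], [0, 0, 0], [0, 0, 0], [0, 0, 0], [0, 0, 0], [0, 0, 0], [0, 0, 0], [0, 0, 0], [0, 0, 0], [0, 0, 0]], "fingers": [0.5, 0.5, 0.5, 0.5, 0.5, 0.5, 0.5, 0.5, 0.5, 0.5]}}

```text
time: 19.55
position: [0.5609, 0.058, 0.1232]
tool_rot: [-2.22, -2.223, 0.0]
ft_force: [-0.1, 1.4, -1.3]
grip_width: 0.688
grip_force: 15.0
```

Request:
{"op": "apply_moves", "data": {"dp": [[-0.019, 0.0115, 0], [0, 0, 0.04], [0, 0, 0.04], [0, 0, 0.02], [0, 0, 0], [0, 0, 0]], "twist": [[0, 0, 0], [0, 0, 0], [0, 0, 0], [0, 0, 0], [0, 0, 0], [0, 0, 0]], "fingers": [0.5, 0.5, 0.5, 0.5, 0.5, 0.5]}}

```text
time: 20.15
position: [0.5722, 0.0404, 0.0237]
tool_rot: [2.22, 2.222, -0.001]
ft_force: [0.5, 0.3, -0.9]
grip_width: 0.684
grip_force: 15.0
```

Request:
{"op": "apply_moves", "data": {"dp": [[0.0005, -0.0005, 0.004], [0, 0, 0.002], [0, 0, 0.001], [0, 0, 0.001], [0, 0, 0]], "twist": [[0, 0, 0], [0, 0, 0], [0, 0, 0], [0, 0, 0], [0, 0, 0]], "fingers": [0.5, 0.5, 0.5, 0.5, 0.5]}}

```text
time: 20.65
position: [0.572, 0.0412, 0.0159]
tool_rot: [2.22, 2.222, 0.001]
ft_force: [-0.0, -0.4, -1.2]
grip_width: 0.684
grip_force: 15.0
```

Request:
{"op": "apply_moves", "data": {"dp": [[0, 0, 0.001], [0, 0, 0]], "twist": [[0, 0, 0], [0, 0, 0]], "fingers": [0.5, 0.5]}}

```text
time: 20.85
position: [0.572, 0.0413, 0.0158]
tool_rot: [-2.22, -2.222, -0.001]
ft_force: [-2.7, 0.0, 6.5]
grip_width: 0.683
grip_force: 15.0
```

Request:
{"op": "apply_moves", "data": {"dp": [[0, 0, 0], [0, 0, 0], [0, 0, 0], [0, 0, -0.03], [0, 0, -0.045], [0, 0, -0.045], [0.01, 0.001, -0.04], [0.035, 0.003, -0.03], [0.04, 0.004, 0], [0.04, 0.004, 0]], "twist": [[0, 0, 0], [0, 0, 0], [0, 0, 0], [0, 0, 0], [0, 0, 0], [0, 0, 0], [0, 0, 0], [0, 0, 0], [0, 0, 0], [0, 0, 0]], "fingers": [0.1, 0, 0, 0, 0, 0, 0, 0, 0, 0]}}

```text
time: 21.85
position: [0.5845, 0.1674, 0.2063]
tool_rot: [2.221, 2.221, 0.005]
ft_force: [0.9, 0.5, -0.7]
grip_width: 1.004
grip_force: 0.0
```

Request:
{"op": "apply_moves", "data": {"dp": [[0.04, 0.004, 0], [0.04, 0.004, 0], [0.04, 0.004, 0], [0.029, 0.004, 0], [0, 0, 0.04], [0, 0, 0.04], [0, 0, 0], [0, 0, 0]], "twist": [[0, 0, 0], [0, 0, 0], [0, 0, 0], [0, 0, 0], [0, 0, 0], [0, 0, 0], [0, 0, 0], [0, 0, 0]], "fingers": [0, 0, 0, 0, 0, 0, 0, 0]}}

```text
time: 22.65
position: [0.5993, 0.3149, 0.1247]
tool_rot: [2.221, 2.222, -0.002]
ft_force: [-0.5, 0.7, 0.9]
grip_width: 1.001
grip_force: 0.0
```

```bash
python3 - <<'E'
from h import *
snap('w8')
im=cv2.imread('pics/w8.png');h=cv2.cvtColor(im,cv2.COLOR_BGR2HSV);m=cv2.inRange(h,(3,150,30),(14,255,150));m[290:]=0
cv2.imwrite('pics/w8c.png',np.hstack([im[100:300,200:500],cv2.cvtColor(m[100:300,200:500],cv2.COLOR_GRAY2BGR)]))
n,l,s,c=cv2.connectedComponentsWithStats(m);i=1+s[1:,4].argmax();print(s[i],c[i])
E
```

```text
22.65 [0.5993 0.3149 0.1247] [ 2.2206e+00  2.2223e+00 -1.7000e-03] [-0.94  0.45  0.57  1.47 -0.25  1.29 -0.35]
[ 284  193   73   77 4297] [319.91086805 231.8354666 ]
```

View pics/w8c.png

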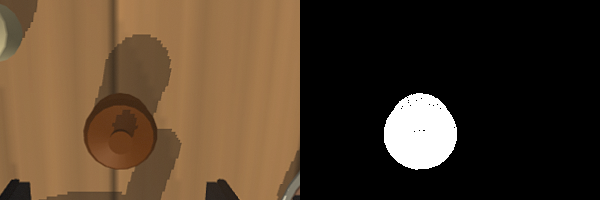

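The jar lid is centred at (320.5,233), well between the fingers.

```bash
python3 - <<'E'
from h import *
st=load("w8")
print(at_z("wrist",(320.5,233),.053,st),at_z("wrist",(321,235),.069,st))
E
```

```text
[0.60151428 0.31940221 0.053     ] [0.6017685  0.32228749 0.069     ]
```

Request:
{"op": "apply_moves", "data": {"dp": [[0.0035, 0.0015, 0.02], [0, 0, 0.04], [0, 0, 0.04], [0, 0, 0.03], [0, 0, 0.02], [0, 0, 0.003], [0, 0, 0], [0, 0, 0]], "twist": [[0, 0, 0], [0, 0, 0], [0, 0, 0], [0, 0, 0], [0, 0, 0], [0, 0, 0], [0, 0, 0], [0, 0, 0]], "fingers": [0, 0, 0, 0, 0, 0, 0, 0]}}

```text
time: 23.5
position: [0.6031, 0.3196, -0.0254]
tool_rot: [2.22, 2.222, 0.007]
ft_force: [-0.0, 0.4, 0.0]
grip_width: 1.001
grip_force: 0.0
```

Request:
{"op": "apply_moves", "data": {"dp": [[0, 0, 0], [0, 0, 0], [0, 0, 0], [0, 0, 0], [0, 0, 0], [0, 0, 0]], "twist": [[0, 0, 0], [0, 0, 0], [0, 0, 0], [0, 0, 0], [0, 0, 0], [0, 0, 0]], "fingers": [0.6, 0.6, 0.6, 0.6, 0.6, 0.6], "newtons": 25}}

```text
time: 24.1
position: [0.6008, 0.3187, -0.0283]
tool_rot: [-2.22, -2.223, 0.0]
ft_force: [-0.6, 1.0, 1.7]
grip_width: 0.652
grip_force: 24.0
```

Request:
{"op": "apply_moves", "data": {"dp": [[0, 0, -0.03], [0, 0, -0.045], [0, 0, -0.045], [0, 0, -0.045], [-0.038, -0.005, 0], [-0.04, -0.0053, 0], [-0.04, -0.0053, 0], [-0.04, -0.0053, 0], [-0.04, -0.0053, 0], [-0.04, -0.0053, 0]], "twist": [[0, 0, 0], [0, 0, 0], [0, 0, 0], [0, 0, 0], [0, 0, 0], [0, 0, 0], [0, 0, 0], [0, 0, 0], [0, 0, 0], [0, 0, 0]], "fingers": [0.6, 0.6, 0.6, 0.6, 0.6, 0.6, 0.6, 0.6, 0.6, 0.6]}}

```text
time: 25.1
position: [0.5688, 0.0789, 0.1361]
tool_rot: [-2.22, -2.222, 0.001]
ft_force: [0.9, -0.5, -1.8]
grip_width: 0.647
grip_force: 25.9
```

Request:
{"op": "apply_moves", "data": {"dp": [[-0.04, -0.0053, 0], [-0.04, -0.0053, 0], [-0.04, -0.0053, 0], [0, 0, 0.04], [0, 0, 0.04], [0, 0, 0.04], [0, 0, 0.02], [0, 0, 0], [0, 0, 0]], "twist": [[0, 0, 0], [0, 0, 0], [0, 0, 0], [0, 0, 0], [0, 0, 0], [0, 0, 0], [0, 0, 0], [0, 0, 0], [0, 0, 0]], "fingers": [0.6, 0.6, 0.6, 0.6, 0.6, 0.6, 0.6, 0.6, 0.6]}}

```text
time: 26.0
position: [0.5539, -0.0397, -0.0031]
tool_rot: [2.22, 2.222, -0.001]
ft_force: [-0.9, 0.0, -1.4]
grip_width: 0.645
grip_force: 26.2
```

Request:
{"op": "apply_moves", "data": {"dp": [[0.0005, -0.001, 0.004], [0, 0, 0.002], [0, 0, 0.001], [0, 0, 0.001], [0, 0, 0]], "twist": [[0, 0, 0], [0, 0, 0], [0, 0, 0], [0, 0, 0], [0, 0, 0]], "fingers": [0.6, 0.6, 0.6, 0.6, 0.6]}}

```text
time: 26.5
position: [0.5536, -0.0387, -0.0101]
tool_rot: [2.22, 2.223, 0.002]
ft_force: [-1.4, 0.2, 5.4]
grip_width: 0.649
grip_force: 26.3
```

Request:
{"op": "apply_moves", "data": {"dp": [[0, 0, 0.0005], [0, 0, 0]], "twist": [[0, 0, 0], [0, 0, 0]], "fingers": [0.6, 0.6]}}

```text
time: 26.7
position: [0.5537, -0.0387, -0.0102]
tool_rot: [-2.22, -2.223, -0.003]
ft_force: [-3.4, 0.1, 8.2]
grip_width: 0.649
grip_force: 26.3
```

Request:
{"op": "apply_moves", "data": {"dp": [[0, 0, 0], [0, 0, 0], [0, 0, 0], [0, 0, -0.03], [0, 0, -0.045], [0, 0, -0.045], [0, 0, -0.045], [0.03, -0.005, -0.045], [0.04, -0.005, 0], [0.045, -0.006, 0]], "twist": [[0, 0, 0], [0, 0, 0], [0, 0, 0], [0, 0, 0], [0, 0, 0], [0, 0, 0], [0, 0, 0], [0, 0, 0], [0, 0, 0], [0, 0, 0]], "fingers": [0.1, 0, 0, 0, 0, 0, 0, 0, 0, 0]}}

```text
time: 27.7
position: [0.5383, 0.0737, 0.1966]
tool_rot: [2.223, 2.218, 0.007]
ft_force: [1.5, 1.0, -1.3]
grip_width: 1.004
grip_force: 0.0
```

Request:
{"op": "apply_moves", "data": {"dp": [[0.045, -0.006, 0], [0.045, -0.006, 0], [0.045, -0.006, 0], [0.045, -0.006, 0], [0.045, -0.006, 0], [0.045, -0.006, 0], [0.045, -0.005, 0], [0, 0, 0.03], [0, 0, 0], [0, 0, 0]], "twist": [[0, 0, 0], [0, 0, 0], [0, 0, 0], [0, 0, 0], [0, 0, 0], [0, 0, 0], [0, 0, 0], [0, 0, 0], [0, 0, 0], [0, 0, 0]], "fingers": [0, 0, 0, 0, 0, 0, 0, 0, 0, 0]}}

```text
time: 28.7
position: [0.4961, 0.387, 0.1641]
tool_rot: [2.221, 2.22, -0.003]
ft_force: [0.0, -0.5, 0.6]
grip_width: 0.999
grip_force: 0.0
```

```bash
python3 - <<'E'
from h import *
snap('w9')
im=cv2.imread('pics/w9.png');h=cv2.cvtColor(im,cv2.COLOR_BGR2HSV);m=cv2.inRange(h,(22,40,150),(32,160,255));m[290:]=0
n,l,s,c=cv2.connectedComponentsWithStats(m);i=1+s[1:,4].argmax();print(s[i],c[i])
cv2.imwrite('pics/w9c.png',im[100:320,180:480])
E
```

```text
28.7 [0.4961 0.387  0.1641] [ 2.2214  2.2201 -0.0032] [-1.1   0.3   0.49  1.55 -0.14  1.32 -0.6 ]
[ 292  196   53   49 1593] [315.61393597 223.12931576]
```

View pics/w9c.png

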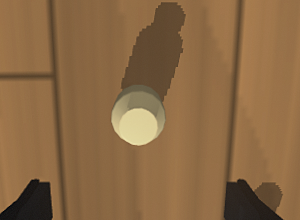

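The vase lip is centred at (318,227).

```bash
python3 - <<'E'
from h import *
st=load("w9")
print(at_z("wrist",(318,226.5),.092,st))
E
```

```text
[0.49634961 0.39660196 0.092     ]
```

Request:
{"op": "apply_moves", "data": {"dp": [[0.01, 0, 0], [0, 0, 0.04], [0, 0, 0.045], [0, 0, 0.045], [0, 0, 0.03], [0, 0, 0.008], [0, 0, 0], [0, 0, 0]], "twist": [[0, 0, 0], [0, 0, 0], [0, 0, 0], [0, 0, 0], [0, 0, 0], [0, 0, 0], [0, 0, 0], [0, 0, 0]], "fingers": [0, 0, 0, 0, 0, 0, 0, 0]}}

```text
time: 29.55
position: [0.4976, 0.3998, -0.001]
tool_rot: [2.221, 2.222, 0.006]
ft_force: [-0.0, 0.8, 0.3]
grip_width: 1.002
grip_force: 0.0
```

Request:
{"op": "apply_moves", "data": {"dp": [[0, 0, 0], [0, 0, 0], [0, 0, 0], [0, 0, 0], [0, 0, 0], [0, 0, 0], [0, 0, 0]], "twist": [[0, 0, 0], [0, 0, 0], [0, 0, 0], [0, 0, 0], [0, 0, 0], [0, 0, 0], [0, 0, 0]], "fingers": [0.7, 0.7, 0.7, 0.7, 0.7, 0.7, 0.7], "newtons": 20}}

```text
time: 30.25
position: [0.4958, 0.3987, -0.0034]
tool_rot: [-2.22, -2.223, -0.0]
ft_force: [0.2, -0.0, 1.1]
grip_width: 0.548
grip_force: 19.9
```

Request:
{"op": "apply_moves", "data": {"dp": [[0, 0, -0.03], [0, 0, -0.045], [0, 0, -0.045], [-0.02, 0.001, -0.03], [-0.04, 0.002, 0], [-0.04, 0.002, 0], [-0.04, 0.002, 0], [-0.04, 0.002, 0], [-0.04, 0.002, 0], [-0.04, 0.002, 0]], "twist": [[0, 0, 0], [0, 0, 0], [0, 0, 0], [0, 0, 0], [0, 0, 0], [0, 0, 0], [0, 0, 0], [0, 0, 0], [0, 0, 0], [0, 0, 0]], "fingers": [0.7, 0.7, 0.7, 0.7, 0.7, 0.7, 0.7, 0.7, 0.7, 0.7]}}

```text
time: 31.25
position: [0.5086, 0.1369, 0.1462]
tool_rot: [-2.22, -2.222, 0.0]
ft_force: [0.4, -0.5, -1.1]
grip_width: 0.545
grip_force: 19.9
```

Request:
{"op": "apply_moves", "data": {"dp": [[-0.04, 0.002, 0], [0, 0.001, 0.04], [0, 0, 0.04], [0, 0, 0.03], [0, 0, 0.01], [0, 0, 0], [0, 0, 0]], "twist": [[0, 0, 0], [0, 0, 0], [0, 0, 0], [0, 0, 0], [0, 0, 0], [0, 0, 0], [0, 0, 0]], "fingers": [0.7, 0.7, 0.7, 0.7, 0.7, 0.7, 0.7]}}

```text
time: 31.95
position: [0.5133, 0.0989, 0.0278]
tool_rot: [2.22, 2.222, 0.003]
ft_force: [0.6, -0.0, -0.3]
grip_width: 0.543
grip_force: 19.9
```

Request:
{"op": "apply_moves", "data": {"dp": [[0, -0.001, 0.006], [0, 0, 0.003], [0, 0, 0.002], [0, 0, 0.001], [0, 0, 0]], "twist": [[0, 0, 0], [0, 0, 0], [0, 0, 0], [0, 0, 0], [0, 0, 0]], "fingers": [0.7, 0.7, 0.7, 0.7, 0.7]}}

```text
time: 32.45
position: [0.5112, 0.0987, 0.0146]
tool_rot: [2.22, 2.223, 0.0]
ft_force: [-0.6, 0.4, -1.8]
grip_width: 0.543
grip_force: 19.9
```

Request:
{"op": "apply_moves", "data": {"dp": [[0, 0, 0.001], [0, 0, 0]], "twist": [[0, 0, 0], [0, 0, 0]], "fingers": [0.7, 0.7]}}

```text
time: 32.65
position: [0.5114, 0.0987, 0.0145]
tool_rot: [-2.22, -2.222, -0.001]
ft_force: [-2.4, 0.4, 6.8]
grip_width: 0.543
grip_force: 19.9
```

Request:
{"op": "apply_moves", "data": {"dp": [[0, 0, 0], [0, 0, 0], [0, 0, 0], [0, 0, -0.03], [0, 0, -0.045], [0, 0, -0.045], [0, 0, -0.045], [-0.02, -0.005, -0.03], [-0.04, -0.01, 0], [-0.045, -0.011, 0]], "twist": [[0, 0, 0], [0, 0, 0], [0, 0, 0], [0, 0, 0], [0, 0, 0], [0, 0, 0], [0, 0, 0], [0, 0, 0], [0, 0, 0], [0, 0, 0]], "fingers": [0.3, 0.2, 0.2, 0.2, 0.2, 0.2, 0.2, 0.2, 0.2, 0.2]}}

```text
time: 33.65
position: [0.4859, -0.0064, 0.2097]
tool_rot: [2.216, 2.225, 0.004]
ft_force: [0.4, -0.5, -0.4]
grip_width: 0.799
grip_force: 0.0
```

Request:
{"op": "apply_moves", "data": {"dp": [[-0.045, -0.011, 0], [-0.045, -0.011, 0], [-0.045, -0.011, 0], [-0.045, -0.011, 0], [-0.045, -0.011, 0], [-0.045, -0.011, 0], [-0.045, -0.011, 0], [0, 0, 0], [0, 0, 0]], "twist": [[0, 0, 0], [0, 0, 0], [0, 0, 0], [0, 0, 0], [0, 0, 0], [0, 0, 0], [0, 0, 0], [0, 0, 0], [0, 0, 0]], "fingers": [0.2, 0.2, 0.2, 0.2, 0.2, 0.2, 0.2, 0.2, 0.2]}}

```text
time: 34.55
position: [0.4078, -0.3224, 0.2083]
tool_rot: [-2.224, -2.219, 0.001]
ft_force: [-0.1, 0.7, 0.6]
grip_width: 0.801
grip_force: 0.0
```

```bash
python3 - <<'E'
from h import *
np.set_printoptions(precision=4,suppress=True)
snap('w10');st=load('w10')
im=cv2.imread('pics/w10.png').astype(int);m=((im[:,:,2]-im[:,:,1]>40)&(im[:,:,0]>im[:,:,1]-5)&(im[:,:,2]>120)).astype(np.uint8)*255;m[300:]=0
m=cv2.morphologyEx(m,cv2.MORPH_CLOSE,np.ones((9,9)))
n,l,s,c=cv2.connectedComponentsWithStats(m);i=1+s[1:,4].argmax();print(s[i],c[i])
r=cv2.minAreaRect(np.argwhere(l==i)[:,::-1].astype(np.float32));b=cv2.boxPoints(r);print(r)
p=np.array([at_z("wrist",q,.014,st) for q in b]);print(p.mean(0))
for k in(0,1): d=p[k+1]-p[k];print(np.linalg.norm(d),np.degrees(np.arctan2(d[1],d[0])))
E
```

```text
34.55 [ 0.4078 -0.3224  0.2083] [-2.2239 -2.2186  0.0015] [-0.56  0.01  1.2   1.77 -0.01  1.37  0.65]
[ 290  180   53   59 1011] [315.5312 208.274 ]
((316.0717468261719, 209.03216552734375), (61.49441909790039, 20.75612449645996), 50.710594177246094)
[ 0.4063 -0.3243  0.014 ]
0.023078416746750853 38.761193424305894
0.0694680361349058 -51.0323029026513
```

Request:
{"op": "apply_moves", "data": {"dp": [[-0.002, -0.0015, 0.02], [0, 0, 0.02], [0, 0, 0.02], [0, 0, 0.01], [0, 0, 0], [0, 0, 0]], "twist": [[0, 0, 0], [0, 0, -0.136], [0, 0, -0.136], [0, 0, -0.136], [0, 0, -0.136], [0, 0, -0.136]], "fingers": [0.2, 0.2, 0.3, 0.3, 0.3, 0.3]}}

```text
time: 35.2
position: [0.408, -0.3208, 0.1379]
tool_rot: [-1.338, -2.841, -0.002]
ft_force: [-1.2, -0.1, -0.9]
grip_width: 0.704
grip_force: 0.0
```

Request:
{"op": "apply_moves", "data": {"dp": [[0, 0, 0], [0, 0, 0]], "twist": [[0, 0, 0], [0, 0, 0]], "fingers": [0.3, 0.3]}}

```text
time: 35.4
position: [0.4079, -0.322, 0.1385]
tool_rot: [1.353, 2.835, 0.002]
ft_force: [0.4, 1.0, -0.3]
grip_width: 0.705
grip_force: 0.0
```

```bash
python3 - <<'E'
from h import *
snap('w11');st=load('w11')
A=R.from_rotvec(st["tool_rot"]).as_matrix();print("tool y dir",np.degrees(np.arctan2(A[1,1],A[0,1])))
cv2.imwrite('pics/w11c.png',cv2.imread('pics/w11.png')[100:350,150:490])
print("cones err in tool",A.T@(np.array([.4063,-.3250,0])-st["position"]))
E
```

```text
35.4 [ 0.4079 -0.322   0.1385] [1.3529e+00 2.8352e+00 2.0000e-03] [-0.44  0.11  1.13  1.86 -0.1   1.23  1.41]
tool y dir 38.9796713881626
cones err in tool [-0.00138167 -0.00326899  0.13848916]
```

View pics/w11c.png

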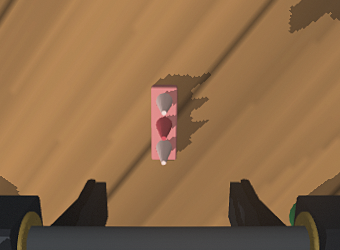

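Request:
{"op": "apply_moves", "data": {"dp": [[-0.0014, -0.0033, 0.04], [0, 0, 0.045], [0, 0, 0.04], [0, 0, 0.03], [0, 0, 0.01], [0, 0, 0.0065], [0, 0, 0], [0, 0, 0]], "twist": [[0, 0, 0], [0, 0, 0], [0, 0, 0], [0, 0, 0], [0, 0, 0], [0, 0, 0], [0, 0, 0], [0, 0, 0]], "fingers": [0.3, 0.3, 0.3, 0.3, 0.3, 0.3, 0.3, 0.3]}}

```text
time: 36.25
position: [0.4067, -0.3273, -0.0315]
tool_rot: [1.351, 2.833, 0.0]
ft_force: [0.8, 0.2, 0.9]
grip_width: 0.7
grip_force: 0.0
```

Request:
{"op": "apply_moves", "data": {"dp": [[0, 0, 0], [0, 0, 0], [0, 0, 0], [0, 0, 0], [0, 0, 0], [0, 0, 0], [0, 0, 0]], "twist": [[0, 0, 0], [0, 0, 0], [0, 0, 0], [0, 0, 0], [0, 0, 0], [0, 0, 0], [0, 0, 0]], "fingers": [0.5, 0.9, 0.9, 0.9, 0.9, 0.9, 0.9], "newtons": 15}}

```text
time: 36.95
position: [0.4055, -0.3265, -0.033]
tool_rot: [1.352, 2.836, 0.0]
ft_force: [-0.3, 0.4, 1.0]
grip_width: 0.274
grip_force: 15.0
```

Request:
{"op": "apply_moves", "data": {"dp": [[0, 0, -0.03], [0, 0, -0.045], [0, 0, -0.045], [0, 0, -0.045], [0.01, 0.03, 0], [0.015, 0.0435, 0], [0.015, 0.0435, 0], [0.015, 0.0435, 0], [0.015, 0.0435, 0], [0.015, 0.0435, 0]], "twist": [[0, 0, 0], [0, 0, 0], [0, 0, 0], [0, 0, 0], [0, 0, 0], [0, 0, 0], [0, 0, 0], [0, 0, 0], [0, 0, 0], [0, 0, 0]], "fingers": [0.9, 0.9, 0.9, 0.9, 0.9, 0.9, 0.9, 0.9, 0.9, 0.9]}}

```text
time: 37.95
position: [0.5447, -0.103, 0.1319]
tool_rot: [-1.352, -2.836, -0.001]
ft_force: [1.4, 0.4, -0.2]
grip_width: 0.274
grip_force: 15.0
```

Request:
{"op": "apply_moves", "data": {"dp": [[0.015, 0.0435, 0], [0.015, 0.0435, 0], [0.015, 0.0435, 0], [0.015, 0.0435, 0], [0.005, 0.0145, 0], [0, 0, 0], [0, 0, 0]], "twist": [[0, 0, 0], [0, 0, 0], [0, 0, 0], [0, 0, 0], [0, 0, 0], [0, 0, -0.1], [0, 0, -0.13]], "fingers": [0.9, 0.9, 0.9, 0.9, 0.9, 0.9, 0.9]}}

```text
time: 38.65
position: [0.6494, 0.0646, 0.1311]
tool_rot: [-1.009, -2.974, 0.003]
ft_force: [-0.1, -0.7, -0.5]
grip_width: 0.279
grip_force: 15.0
```

Request:
{"op": "apply_moves", "data": {"dp": [[0, 0, 0], [0, 0, 0], [0, 0, 0], [0, 0, 0], [0, 0, 0], [0, 0, 0], [0, 0, 0], [0, 0, 0], [0, 0, 0]], "twist": [[0, 0, -0.13], [0, 0, -0.13], [0, 0, -0.13], [0, 0, -0.13], [0, 0, -0.13], [0, 0, -0.13], [0, 0, -0.13], [0, 0, 0], [0, 0, 0]], "fingers": [0.9, 0.9, 0.9, 0.9, 0.9, 0.9, 0.9, 0.9, 0.9]}}

```text
time: 39.55
position: [0.6494, 0.0639, 0.1318]
tool_rot: [0.386, -3.117, 0.0]
ft_force: [-0.2, -0.0, -0.9]
grip_width: 0.274
grip_force: 15.0
```

```bash
python3 - <<'E'
from h import *
st=ctrl.get_state();A=R.from_rotvec(st["tool_rot"]).as_matrix();print("tool y dir",np.degrees(np.arctan2(A[1,1],A[0,1])),st["joint_positions"].round(2),st["grip_force"])
print("move in tool",A.T@(np.array([.651,.065,-.0145])-st["position"]))
E
```

```text
tool y dir 104.12542671109851 [-0.64  0.4   0.65  1.53 -0.25  1.29  1.86] 14.999784082174301
move in tool [-0.00183844  0.00068051  0.14629451]
```

Request:
{"op": "apply_moves", "data": {"dp": [[-0.0018, 0.0007, 0.04], [0, 0, 0.04], [0, 0, 0.035], [0, 0, 0.02], [0, 0, 0.005], [0, 0, 0.002], [0, 0, 0], [0, 0, 0]], "twist": [[0, 0, 0], [0, 0, 0], [0, 0, 0], [0, 0, 0], [0, 0, 0], [0, 0, 0], [0, 0, 0], [0, 0, 0]], "fingers": [0.9, 0.9, 0.9, 0.9, 0.9, 0.9, 0.9, 0.9]}}

```text
time: 40.35
position: [0.6526, 0.0656, -0.0083]
tool_rot: [-0.391, 3.114, 0.0]
ft_force: [0.5, -0.6, -0.6]
grip_width: 0.271
grip_force: 15.0
```

Request:
{"op": "apply_moves", "data": {"dp": [[0, 0, 0.001], [0, 0, 0.001], [0, 0, 0.001], [0, 0, 0]], "twist": [[0, 0, 0], [0, 0, 0], [0, 0, 0], [0, 0, 0]], "fingers": [0.9, 0.9, 0.9, 0.9]}}

```text
time: 40.75
position: [0.6512, 0.0656, -0.013]
tool_rot: [0.392, -3.117, -0.0]
ft_force: [-0.2, 0.0, -1.1]
grip_width: 0.275
grip_force: 15.0
```

Request:
{"op": "apply_moves", "data": {"dp": [[0, 0, 0.001], [0, 0, 0.001], [0, 0, 0]], "twist": [[0, 0, 0], [0, 0, 0], [0, 0, 0]], "fingers": [0.9, 0.9, 0.9]}}

```text
time: 41.05
position: [0.6513, 0.0655, -0.0149]
tool_rot: [-0.392, 3.117, 0.0]
ft_force: [-0.0, 0.2, -0.1]
grip_width: 0.274
grip_force: 15.0
```

Request:
{"op": "apply_moves", "data": {"dp": [[0, 0, 0.0005], [0, 0, 0]], "twist": [[0, 0, 0], [0, 0, 0]], "fingers": [0.9, 0.9]}}

```text
time: 41.25
position: [0.6513, 0.0656, -0.0149]
tool_rot: [-0.392, 3.117, 0.001]
ft_force: [-1.4, -0.8, 5.3]
grip_width: 0.273
grip_force: 15.0
```

Contact. I'll release to a moderate opening, lift, and move clear for a final look.

Request:
{"op": "apply_moves", "data": {"dp": [[0, 0, 0], [0, 0, 0], [0, 0, 0], [0, 0, -0.02], [0, 0, -0.04], [0, 0, -0.045], [0, 0, -0.045], [0, 0, -0.045], [0, 0.02, -0.045], [0, 0.03, -0.03]], "twist": [[0, 0, 0], [0, 0, 0], [0, 0, 0], [0, 0, 0], [0, 0, 0], [0, 0, 0], [0, 0, 0], [0, 0, 0], [0, 0, 0], [0, 0, 0]], "fingers": [0.5, 0.4, 0.4, 0.4, 0.4, 0.4, 0.4, 0.4, 0.4, 0.4]}}

```text
time: 42.25
position: [0.6402, 0.1114, 0.2585]
tool_rot: [-0.383, 3.113, -0.001]
ft_force: [-0.3, 0.2, -0.2]
grip_width: 0.597
grip_force: 0.0
```

Request:
{"op": "apply_moves", "data": {"dp": [[0, 0.045, 0], [0, 0.045, 0], [0, 0.045, 0], [0, 0.045, 0], [0, 0.045, 0], [0, 0, 0], [0, 0, 0], [0, 0, 0]], "twist": [[0, 0, 0], [0, 0, 0], [0, 0, 0], [0, 0, 0], [0, 0, 0], [0, 0, 0], [0, 0, 0], [0, 0, 0]], "fingers": [0.4, 0.4, 0.4, 0.4, 0.4, 0.4, 0.4, 0.4]}}

```text
time: 43.05
position: [0.5839, 0.3303, 0.2545]
tool_rot: [-0.389, 3.117, -0.002]
ft_force: [0.4, -0.4, 1.5]
grip_width: 0.605
grip_force: 0.0
```

```bash
python3 - <<'E'
from h import *
s=get_image("scene")[150:350,240:460,::-1];d=get_image("side")[160:310,215:400,::-1]
a=cv2.resize(s,(484,440),interpolation=cv2.INTER_CUBIC)
b=cv2.resize(d,(316,256),interpolation=cv2.INTER_CUBIC);b=np.vstack([b,np.zeros((184,316,3),np.uint8)])
cv2.imwrite("pics/fin.png",np.hstack([a,b]))
for n,f,o in(("scene",2.2,(240,150)),("side",316/185,(215,160))):
  for k,P in(("cuprim",(.572,.0412,.102)),("vaselip",(.5119,.0977,.11)),("jarknob",(.5531,-.0391,.088)),("cones bar",(.651,.065,.036))):
    q=(proj(n,P)-o)*f; print(n,k,(q+([484,0] if n=="side" else [0,0])).round())
E
```

```text
scene cuprim [258. 123.]
scene vaselip [247.  63.]
scene jarknob [192. 168.]
scene cones bar [330. 191.]
side cuprim [626.  76.]
side vaselip [576.  66.]
side jarknob [643. 117.]
side cones bar [659.  76.]
```

View pics/fin.png

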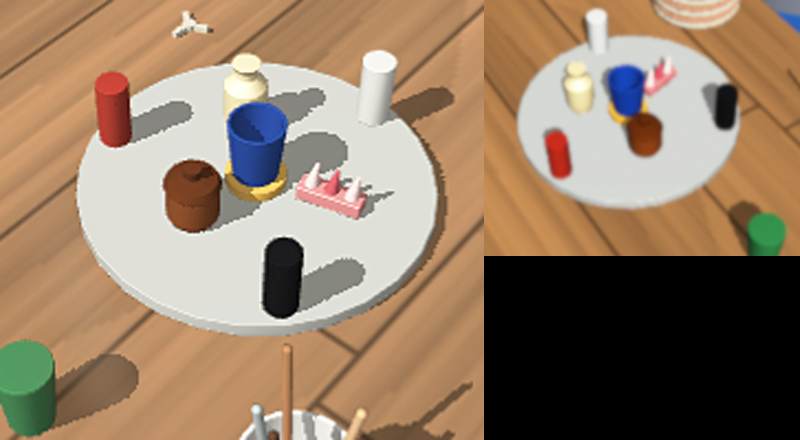

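The final view matches the computed targets within about 2 px: cup rim (257,122), vase lip (246,64), jar knob (193,169) and cones (331,190). All are upright, and the tumbler was not touched.

```bash
python3 -c "
from bench import ctrl
print(ctrl.close_job())"
```

```text
the job is handed in; nothing more can be done
None
```

The kiln shelf is loaded as asked and the job was handed in at about 43 s; the hand-in returned no verdict. In the final pictures all five pieces stand upright, the cup, vase, jar and cone pack within about 2 px of their targets, and the tumbler looks undisturbed.

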